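Put the round pastry cutters away in order of size

TASK

Take the four round pastry cutters from the black baking tray and stand them upright on the row of rubber pads on the white board, one centred on each pad, in order of size: the smallest next to the tall steel end plate, the largest farthest from it. Leave the glass jar beside the work where it is.

Things in the scene. Friction and masses are not known exactly. Their poses are not given: they have to be found in the camera images.
- cutter_28: Round pastry cutter: a plain bright metal ring, 28 mm outside diameter, 40 mm high, wall 2 mm, open at both ends, with a thin rolled bead round its upper edge. It starts standing upright on the 4 mm floor of the black baking tray (tray rim 8 mm above the table). Origin: centre of its lower edge; z up. About 36 g.
- cutter_38: Round pastry cutter: a plain bright metal ring, 38 mm outside diameter, 40 mm high, wall 2 mm, open at both ends, with a thin rolled bead round its upper edge. It starts standing upright on the 4 mm floor of the black baking tray (tray rim 8 mm above the table). Origin: centre of its lower edge; z up. About 49 g.
- cutter_48: Round pastry cutter: a plain bright metal ring, 48 mm outside diameter, 40 mm high, wall 2 mm, open at both ends, with a thin rolled bead round its upper edge. It starts standing upright on the 4 mm floor of the black baking tray (tray rim 8 mm above the table). Origin: centre of its lower edge; z up. About 62 g.
- cutter_58: Round pastry cutter: a plain bright metal ring, 58 mm outside diameter, 40 mm high, wall 2 mm, open at both ends, with a thin rolled bead round its upper edge. It starts standing upright on the 4 mm floor of the black baking tray (tray rim 8 mm above the table). Origin: centre of its lower edge; z up. About 75 g.
- pad_a: One of four identical fixed round black rubber pads, 66 mm across and 4 mm thick, in a straight row 90 mm apart on the white board (12 mm thick, 90 mm wide, long side along the row). Which letter lies where in the row changes. Origin: centre of its underside (on the board's top, 12 mm above the table); cutters stand on its upper face, 4 mm above the origin. Its y axis runs along the row.
- pad_b: One of four identical fixed round black rubber pads, 66 mm across and 4 mm thick, in a straight row 90 mm apart on the white board (12 mm thick, 90 mm wide, long side along the row). Which letter lies where in the row changes. Origin: centre of its underside (on the board's top, 12 mm above the table); cutters stand on its upper face, 4 mm above the origin. Its y axis runs along the row.
- pad_c: One of four identical fixed round black rubber pads, 66 mm across and 4 mm thick, in a straight row 90 mm apart on the white board (12 mm thick, 90 mm wide, long side along the row). Which letter lies where in the row changes. Origin: centre of its underside (on the board's top, 12 mm above the table); cutters stand on its upper face, 4 mm above the origin. Its y axis runs along the row.
- pad_d: One of four identical fixed round black rubber pads, 66 mm across and 4 mm thick, in a straight row 90 mm apart on the white board (12 mm thick, 90 mm wide, long side along the row). Which letter lies where in the row changes. Origin: centre of its underside (on the board's top, 12 mm above the table); cutters stand on its upper face, 4 mm above the origin. Its y axis runs along the row.
- end_plate: The tall upright steel end plate, 65 mm high, 80 mm wide across the board, 4 mm thick, fixed on the board in line with the row, about 61 mm beyond the centre of the pad at one end (either end). The other end has only a small round steel stud, 14 mm across, 10 mm high. Origin: centre of its underside on the board; z up; its x axis runs across the board, y along the row.
- jar: Bystander: closed glass jar with a metal lid, 72 mm across, 120 mm high, standing loose on the table beyond the board's left end (robot's view). Origin: centre of its underside. Leave it alone.
Things that resemble listed ones, but are neither listed nor needed, are in the scene too. What is shaped like the cutter_28 but blue or green is not meant.

How it is judged:
At the end, for the whole second after the job is handed in: Each cutter stands upright (within 0.1 rad) and at rest on a pad, its centre within 12 mm of the pad's centre: the 28 mm cutter on the pad nearest the tall end plate, then 38, 48 and 58 mm in order away from it; all are released (((horizontal distance between cutter_28 and pad_a below 0.012 m and z of cutter_28 in the frame of pad_a between 0.001 and 0.008 m) or (horizontal distance between cutter_28 and pad_b below 0.012 m and z of cutter_28 in the frame of pad_b between 0.001 and 0.008 m) or (horizontal distance between cutter_28 and pad_c below 0.012 m and z of cutter_28 in the frame of pad_c between 0.001 and 0.008 m) or (horizontal distance between cutter_28 and pad_d below 0.012 m and z of cutter_28 in the frame of pad_d between 0.001 and 0.008 m)) and horizontal distance between cutter_28 and end_plate between 0.031 and 0.091 m and angle between each of cutter_28, cutter_38, cutter_48, cutter_58's own z axis and vertical below 0.1 rad and linear speed of each of cutter_28, cutter_38, cutter_48, cutter_58 below 0.02 m/s and angular speed of each of cutter_28, cutter_38, cutter_48, cutter_58 below 0.2 rad/s and ((horizontal distance between cutter_38 and pad_a below 0.012 m and z of cutter_38 in the frame of pad_a between 0.001 and 0.008 m) or (horizontal distance between cutter_38 and pad_b below 0.012 m and z of cutter_38 in the frame of pad_b between 0.001 and 0.008 m) or (horizontal distance between cutter_38 and pad_c below 0.012 m and z of cutter_38 in the frame of pad_c between 0.001 and 0.008 m) or (horizontal distance between cutter_38 and pad_d below 0.012 m and z of cutter_38 in the frame of pad_d between 0.001 and 0.008 m)) and horizontal distance between cutter_38 and end_plate between 0.121 and 0.181 m and ((horizontal distance between cutter_48 and pad_a below 0.012 m and z of cutter_48 in the frame of pad_a between 0.001 and 0.008 m) or (horizontal distance between cutter_48 and pad_b below 0.012 m and z of cutter_48 in the frame of pad_b between 0.001 and 0.008 m) or (horizontal distance between cutter_48 and pad_c below 0.012 m and z of cutter_48 in the frame of pad_c between 0.001 and 0.008 m) or (horizontal distance between cutter_48 and pad_d below 0.012 m and z of cutter_48 in the frame of pad_d between 0.001 and 0.008 m)) and horizontal distance between cutter_48 and end_plate between 0.211 and 0.271 m and ((horizontal distance between cutter_58 and pad_a below 0.012 m and z of cutter_58 in the frame of pad_a between 0.001 and 0.008 m) or (horizontal distance between cutter_58 and pad_b below 0.012 m and z of cutter_58 in the frame of pad_b between 0.001 and 0.008 m) or (horizontal distance between cutter_58 and pad_c below 0.012 m and z of cutter_58 in the frame of pad_c between 0.001 and 0.008 m) or (horizontal distance between cutter_58 and pad_d below 0.012 m and z of cutter_58 in the frame of pad_d between 0.001 and 0.008 m)) and horizontal distance between cutter_58 and end_plate between 0.301 and 0.361 m); the robot touches nothing.
It fails at once if the glass jar is pushed more than 20 mm or tipped (distance of jar from where it was at the start of the episode above 0.02 m or angle between jar's own z axis and vertical above 0.3 rad).
It also fails if it takes over 96 s, if anything falls off the work surface, if the arm or the gripper's body presses on something with over 40 N, if the wrist force passes 120 N, or if a joint passes its speed limit or range.

ROBOT

A 7-joint arm with a two-finger parallel gripper is mounted at the origin on the work surface. World frame = base frame: x ahead of the robot, y to its left, z up, the work surface at z = 0. Lengths are in m, angles in rad, forces in N, time in s.
With the tool pointing down it reaches from about 0.4 to 0.85 m from the base axis. Payload 4.4 kg.
Tool frame: the origin (TCP) lies at the very end of the fingers, on their centre line; the grasp point (between the pads) lies 19 mm behind it; z points along the fingers, y is the line along which they close (so a half turn about z gives the same grasp; the last joint's range is limited). The gripper opens to 94 mm and grips with 3 to 60 N. Pads are 16 mm wide; open, the fingers measure 119 mm over their backs; the gripper's body (75 mm by 177 mm) begins 78 mm behind the grasp point.
Start: joints at [-1.202, 0.628, 0.038, 1.517, -0.027, 0.996, -0.02], TCP at [0.274, 0.59, 0.205] pointing down, gripper open.
Joint ranges: [-3.06, 3.06], [-0.37, 2.12], [-1.25, 1.32], [0.18, 2.47], [-1.1, 4.24], [0.23, 1.98], [-2.94, 2.94]. Speed limits (rad/s): [2.57, 2.57, 3.14, 3.14, 3.14, 3.14, 3.14].

INTERFACE

Orientations are given as a unit quaternion [x, y, z, w].
In Python, from rig import manip gives the robot as it stands.
- The arm moves only by the tool jog_arm, never from a script. Its argument "plan" is one flat list of numbers, 6 for each row, row after row: the shift along the world's x, y, z in m, then the turn, a rotation vector about the world's x, y, z in rad. In form: [x, y, z, rx, ry, rz, x, y, z, rx, ry, rz, ...]. A call has 1 to 20 rows; each row is the pose to reach, as a shift and turn from the pose commanded when the call began; what a row does not reach only later rows make up. A row lasts 1/10 s, in which the tool goes at most 50 mm and 8.59 degrees, less where a joint would pass 70% of its speed; a pose out of reach is approached as far as the arm can. A call with a gripper value outside its range is refused whole. "fingers" is the finger opening in m, from 0 to 0.094, set as the call begins (left out, the last holds). The fingers move at their own pace and stop on an object; "squeeze" is the grip in N (left out, the last holds). Time passes only in rows, so rows that repeat a pose let the fingers close. It gives the time, the measured TCP pose, the force, the opening and the grip force at its end, in the units of the state.
- manip.read_state(): the state, without advancing time (a new reading comes with each control period).
- manip.read_camera(name): name is "scene" or "top" or "wrist"; returns a dict with "frame" (384x512x3 uint8, red, green, blue), "K" (3x3 intrinsics, pixels), "R" (3x3) and "t" (3): a world point X has camera coordinates R X + t. Camera axes: x right, y down, z forward; pixel columns grow to the right and rows downward; lengths in m; the calibration is good to about 2 mm. A picture is of the moment at which its call begins. There is no depth.
- manip.sign_off(): hands the job in; it is judged then, once.
The state is a dict: "clock": time; "joint_positions": joint angles; "joint_vel": joint speeds; "joint_torque": joint torques, N m; "tcp_pos": TCP position; "eef_rot": TCP orientation; "wrist_force": force on the tool from outside, world axes, zero at the start; "torque": the same for the moment, N m; "gripper_width": opening from 0.0 (shut) to 1.0 (fully open); "grasp_force": force on a finger pad.
Only numpy, scipy, OpenCV 4.12 (cv2) and the standard library are available. Lean on these libraries where they do the work, as an engineer would, in place of code of your own. Each camera call takes 0.05 s, during which the arm holds its last target. There are 200 camera calls.

## Working session

There is one attempt and no reset: what is moved stays moved. The work goes in short steps, Python scripts to look and compute and a tool call to move; the robot and the scene stay as the last step left them, time stands still between calls to the robot, and variables do not carry over. Pictures are saved under pics/ and viewed, at most 14 in all, crops included, and the job is handed in when it is done.

Besides the shell and the picture viewer there is one more tool, called as name(argument=value, ...), one argument or row to a line, values as JSON. jog_arm: Moves the arm, as the interface text tells. Its arguments: {"type":"object","properties":{"plan":{"type":"array","items":{"type":"number"}},"fingers":{"type":"number"},"squeeze":{"type":"number"}},"required":["plan"]}

```bash
mkdir -p pics
python3 - <<'E'
from rig import manip
import cv2,pickle
d={}
for n in("scene","top"):
    c=manip.read_camera(n);d[n]=c;cv2.imwrite(f"pics/{n}0.png",cv2.cvtColor(c["frame"],cv2.COLOR_RGB2BGR));print(n,c["K"].tolist(),c["R"].round(3).tolist(),c["t"].round(3).tolist())
pickle.dump(d,open("c0.pkl","wb"))
s=manip.read_state();print(s)
E
```

```text
scene [[380.55556673073266, 0.0, 256.51916642617005], [0.0, 380.55556673073266, 188.72955005678492], [0.0, 0.0, 1.0]] [[0.89, 0.455, -0.012], [0.252, -0.514, -0.82], [-0.379, 0.727, -0.572]] [-0.49, -0.058, 0.92]
top [[386.0900976145409, 0.0, 253.21678595910146], [0.0, 386.0900976145409, 188.96056338299763], [0.0, 0.0, 1.0]] [[0.014, -1.0, -0.01], [-0.983, -0.012, -0.184], [0.184, 0.012, -0.983]] [0.113, 0.49, 0.901]
{'clock': 0.1, 'joint_positions': array([-1.20179499,  0.62922217,  0.03845558,  1.51821301, -0.02697675,
        0.9962815 , -0.02002918]), 'joint_vel': array([-0.00231225, -0.00465312,  0.00096903, -0.00155569, -0.00015288,
       -0.0005287 , -0.00037549]), 'joint_torque': array([ 2.42734415e-03, -5.50782931e+01,  1.14716928e+00, -1.87115479e+01,
       -5.22299053e-02,  1.92605745e-02,  6.64510776e-05]), 'tcp_pos': array([0.27354677, 0.58901865, 0.20468425]), 'eef_rot': array([ 2.15703873e-01,  9.76458496e-01, -7.87966016e-04, -1.54184725e-04]), 'wrist_force': array([-0.19218057,  0.05537095,  0.62772091]), 'torque': array([-0.00710882,  0.04269373, -0.03959879]), 'grasp_force': 0.0, 'gripper_width': 1.0000465752389482}
```

View pics/top0.png

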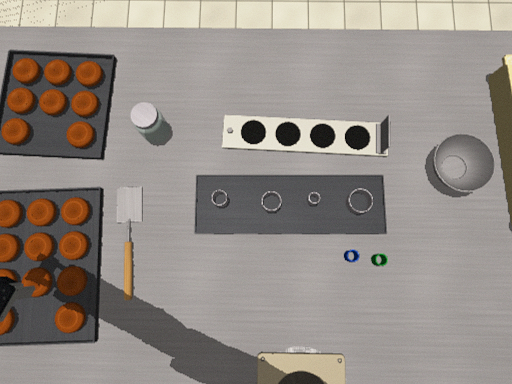

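View pics/scene0.png

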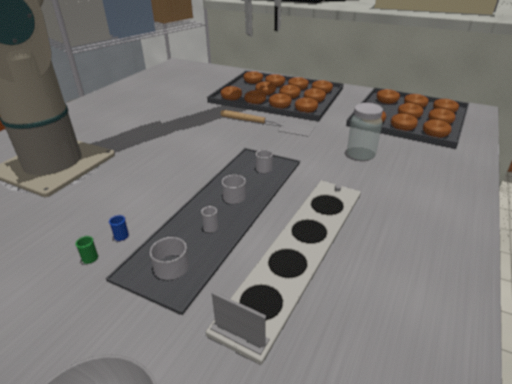

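The top view shows the pads at about (253,132), (288,133), (322,135) and (357,137), with the end plate at the right (385,135). The cutters are at (220,198), (271,201), (314,198) and (361,200). The scene view shows the same things, with the jar beyond the stud end and the blue and green rings near the base. Next I'll measure from both views.

```bash
cat > h.py <<'E'
import numpy as np,cv2
def ray(c,u,v):
    d=c["R"].T@np.linalg.solve(c["K"],[u,v,1.]);o=-c["R"].T@c["t"];return o,d/np.linalg.norm(d)
def onplane(c,u,v,z):
    o,d=ray(c,u,v);return o+d*(z-o[2])/d[2]
def tri(a,ua,b,ub):
    o1,d1=ray(a,*ua);o2,d2=ray(b,*ub)
    s=np.linalg.lstsq(np.c_[d1,-d2],o2-o1,rcond=None)[0]
    p,q=o1+s[0]*d1,o2+s[1]*d2;return (p+q)/2,np.linalg.norm(p-q)
def blob(mask,seed,r=40):
    n,l,st,ce=cv2.connectedComponentsWithStats(mask.astype(np.uint8))
    best=[i for i in range(1,n) if st[i,4]>25 and np.hypot(*(ce[i]-seed))<r]
    i=min(best,key=lambda i:np.hypot(*(ce[i]-seed)))
    cn=max(cv2.findContours((l==i).astype(np.uint8),0,1)[0],key=len)
    return ce[i],st[i],cn[:,0,:]
E
python3 - <<'E'
from h import *
import pickle
d=pickle.load(open("c0.pkl","rb"));T,S=d["top"],d["scene"]
g={k:cv2.cvtColor(d[k]["frame"],cv2.COLOR_RGB2GRAY) for k in d}
tp=[(253,132),(288,133),(322,135),(357,137)];sp=[(327,205),(309,231),(288,263),(262,301)]
for a,b in zip(tp,sp):
    A=blob(g["top"]<60,a);B=blob(g["scene"]<60,b)
    X,e=tri(T,A[0],S,B[0]);print("pad",A[0].round(1),A[1][2:],B[0].round(1),B[1][2:],"tri",X.round(4),round(e,4),"plane",onplane(T,*A[0],.016).round(4))
tc=[(314,198),(220,198),(271,201),(361,200)];sc=[(209,218),(264,160),(234,189),(169,256)]
for D,a,b in zip((28,38,48,58),tc,sc):
    A=blob(g["top"]>95,a,15)
    # outer contour -> rim plane, min circle
    P=np.array([onplane(T,u,v,.044)[:2] for u,v in A[2]]);(cx,cy),r=cv2.minEnclosingCircle(P.astype(np.float32)*1000)
    B=blob(g["scene"]>95,b,20);
    print(D,"top",A[0].round(1),A[1],"circ",round(cx,1),round(cy,1),round(r,1),"scene",B[0].round(1),B[1])
big=lambda im,x,y,w,h,k:cv2.resize(im[y:y+h,x:x+w],None,fx=k,fy=k,interpolation=cv2.INTER_NEAREST)
t=big(T["frame"],190,175,200,62,4);s=big(S["frame"],140,145,150,140,3)
cv2.imwrite("pics/ct.png",t[:,:,::-1]);cv2.imwrite("pics/cs.png",s[:,:,::-1])
E
```

```text
pad [252.8 131.8] [ 24  23 436] [326.8 204.6] [ 31  18 447] tri [0.6459 0.1226 0.0127] 0.0008 plane [0.6451 0.1227 0.016 ]
pad [287.4 133.7] [ 24  24 439] [308.8 231.2] [ 34  23 598] tri [0.6419 0.0322 0.0122] 0.0008 plane [0.641  0.0327 0.016 ]
pad [322.1 135.3] [ 25  24 447] [287.3 263.1] [ 38  27 811] tri [ 0.6384 -0.0581  0.0123] 0.0011 plane [ 0.6376 -0.0572  0.016 ]
pad [356.8 137.1] [ 25  24 448] [262.6 299.9] [ 42  34 925] tri [ 0.6349 -0.1465  0.0151] 0.0022 plane [ 0.6337 -0.1469  0.016 ]
28 top [313.7 197.2] [308 191  13  13  71] circ 469.7 -29.0 15.6 scene [209.2 216.9] [201 205  17  27 295]Traceback (most recent call last):
  File "<stdin>", line 14, in <module>
  File "h.py", line 13, in blob
    i=min(best,key=lambda i:np.hypot(*(ce[i]-seed)))
ValueError: min() iterable argument is empty
```

Run:
```python
from h import *
import pickle
d=pickle.load(open("c0.pkl","rb"));T,S=d["top"],d["scene"]
g={k:cv2.cvtColor(d[k]["frame"],cv2.COLOR_RGB2GRAY) for k in d}
tc=[(314,198),(220,198),(271,201),(361,200)]
for D,a in zip((28,38,48,58),tc):
    w=g["top"][a[1]-20:a[1]+21,a[0]-20:a[0]+21];tray=np.median(w)
    ys,xs=np.where(w>tray+25);u=np.c_[xs+a[0]-20,ys+a[1]-20]
    P=np.array([onplane(T,*q,.044)[:2] for q in u])
    print(D,tray,"u",u.min(0),u.max(0),"rim-plane ext mm",(1000*P.min(0)).round(1),(1000*P.max(0)).round(1),"min circ",[np.round(x,1) for x in cv2.minEnclosingCircle((P*1000).astype(np.float32))])
big=lambda im,x,y,w,h,k:cv2.resize(im[y:y+h,x:x+w],None,fx=k,fy=k,interpolation=cv2.INTER_NEAREST)
t=big(T["frame"],190,175,200,62,4);s=big(S["frame"],140,145,150,140,4)
cv2.imwrite("pics/ct.png",t[:,:,::-1]);cv2.imwrite("pics/cs.png",s[:,:,::-1])
```

```text
28 85.0 u [308 192] [320 203] rim-plane ext mm [455.5 -44.4] [482.9 -15. ] min circ [array([469.7, -29.3]), np.float64(15.2)]
38 90.0 u [211 189] [226 205] rim-plane ext mm [447.6 185.3] [487.4 222.4] min circ [array([467.2, 203.1]), np.float64(20.3)]
48 88.0 u [261 191] [281 210] rim-plane ext mm [436.9  50.9] [484.1  99.8] min circ [array([460.6,  75.7]), np.float64(25.6)]
58 82.0 u [348 188] [372 212] rim-plane ext mm [ 434.9 -171.2] [ 494.3 -112.4] min circ [array([ 465. , -142.8]), np.float64(30.5)]
```

View pics/ct.png

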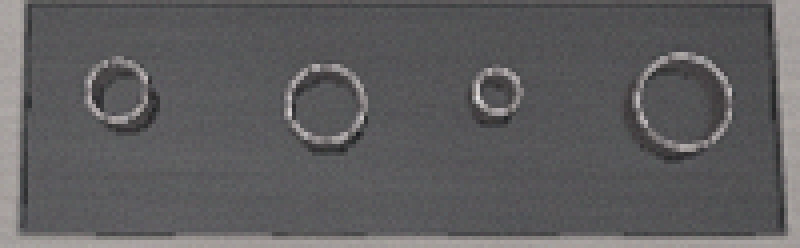

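View pics/cs.png

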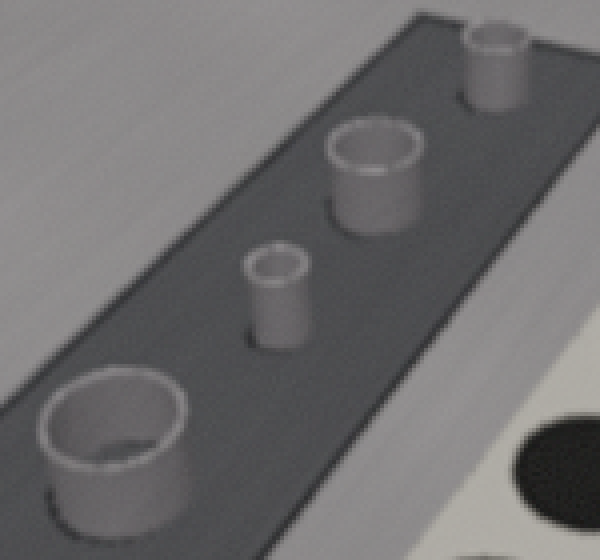

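The crops show each rim clearly. In the top crop the rims read 38, 48, 28, 58 from left to right; in the scene crop the rim centres are at about (113,418), (277,264), (375,145) and (496,37). I'll triangulate the rims from ellipse fits.

Run:
```python
from h import *
import pickle
d=pickle.load(open("c0.pkl","rb"));T,S=d["top"],d["scene"]
def rim(im,c,r,k):
    g=cv2.resize(cv2.cvtColor(im,cv2.COLOR_RGB2GRAY),None,fx=4,fy=4,interpolation=cv2.INTER_CUBIC)
    th=cv2.morphologyEx(g,cv2.MORPH_TOPHAT,cv2.getStructuringElement(2,(k,k)))
    c4=np.array(c)*4+1.5; R=np.array(r)*4
    ys,xs=np.where(th>14);q=np.c_[xs,ys];n=np.hypot(*((q-c4)/R).T);q=q[(n<1.15)&(n>.65)]
    e=cv2.fitEllipse(q.astype(np.float32));return (np.array(e[0])-1.5)/4,np.array(e[1])/4,len(q)
for D,a,ra,b,rb in [(28,(314,197.5),(6,6),(209.3,211),(8,5.5)),(38,(219,197),(8,8),(264,154.3),(8.5,4)),(48,(271,200.5),(10,10),(233.8,181.3),(12,7)),(58,(360.5,200),(12.5,12.5),(168.3,249.5),(19,12.5))]:
    A=rim(T["frame"],a,ra,17);B=rim(S["frame"],b,rb,13)
    X,e=tri(T,A[0],S,B[0]);X2,e2=tri(T,A[0],S,b)
    print(D,A[0].round(1),A[1].round(1),A[2],B[0].round(1),B[1].round(1),B[2],"tri",X.round(4),round(e,4),"byeye",X2.round(4),"plane",onplane(T,*A[0],.044).round(4))
```

```text
28 [313.9 197.3] [11.1 11.6] 1330 [208.6 210.8] [ 8.8 14.2] 598 tri [ 0.4693 -0.03    0.0434] 0.0013 byeye [ 0.4698 -0.0297  0.0428] plane [ 0.4697 -0.0295  0.044 ]
38 [218.7 197.1] [15.  15.3] 1716 [263.6 153.7] [ 7.  15.4] 149 tri [0.4667 0.203  0.0429] 0.0018 byeye [0.4672 0.2034 0.0413] plane [0.4673 0.2034 0.044 ]
48 [270.9 200.3] [18.8 19.5] 2250 [233.1 181. ] [12.5 22.5] 735 tri [0.4604 0.0751 0.0433] 0.0014 byeye [0.461  0.0754 0.0423] plane [0.4609 0.0755 0.044 ]
58 [360.5 199.9] [22.7 23.8] 2844 [167.6 249.5] [23.6 35.8] 2005 tri [ 0.4644 -0.1438  0.0427] 0.0014 byeye [ 0.4648 -0.1434  0.0424] plane [ 0.4647 -0.1429  0.044 ]
```

Rim heights come out at 43 mm, against the expected 44 mm, and the pads are 90 mm apart, so the measurements hold. I'll start with the 38 mm cutter, closing the fingers along x.

jog_arm(
  plan=[0.05,-0.1,-0.02,0,0,-0.28,0.1,-0.2,-0.05,0,0,-0.57,0.15,-0.3,-0.08,0,0,-0.85,0.194,-0.387,-0.105,0,0,-1.136,0.194,-0.387,-0.105,0,0,-1.136,0.194,-0.387,-0.105,0,0,-1.136,0.194,-0.387,-0.105,0,0,-1.136,0.194,-0.387,-0.105,0,0,-1.136,0.194,-0.387,-0.105,0,0,-1.136,0.194,-0.387,-0.105,0,0,-1.136,0.194,-0.387,-0.105,0,0,-1.136,0.194,-0.387,-0.105,0,0,-1.136,0.194,-0.387,-0.105,0,0,-1.136,0.194,-0.387,-0.105,0,0,-1.136,0.194,-0.387,-0.105,0,0,-1.136],
  fingers=0.066,
  squeeze=12,
)

```text
clock: 1.6
tcp_pos: [0.4674, 0.2036, 0.1006]
eef_rot: [0.706, 0.708, 0.0, -0.0]
wrist_force: [-0.9, -0.7, -0.3]
gripper_width: 0.703
grasp_force: 0.0
```

Run:
```python
from rig import manip
import cv2
from h import *
c=manip.read_camera("wrist");cv2.imwrite("pics/w1.png",c["frame"][:,:,::-1])
print((c["K"]@(c["R"]@[.467,.2035,.044]+c["t"])),c["t"],c["R"].round(2).tolist())
```

```text
[62.38173919 50.09231687  0.24509524] [-0.46930242  0.19793607  0.33576581] [[1.0, 0.0, 0.0], [0.0, -0.97, 0.24], [0.0, -0.24, -0.97]]
```

View pics/w1.png

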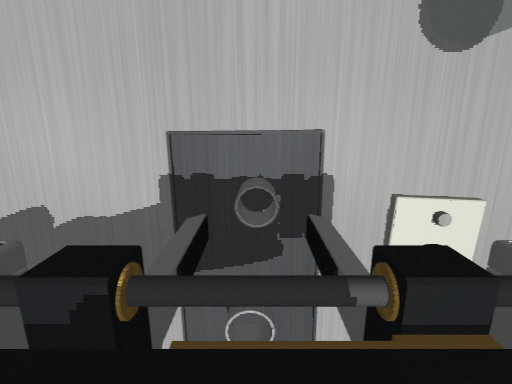

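The wrist view has the 38 mm rim centred at about (257,206). The prediction was (254,204), so they agree to 1–2 mm. I'll descend, grip and lift.

jog_arm(
  plan=[0,0,-0.04,0,0,0,0,0,-0.07,0,0,0,0,0,-0.085,0,0,0,0,0,-0.089,0,0,0,0,0,-0.089,0,0,0,0,0,-0.089,0,0,0],
)

```text
clock: 2.25
tcp_pos: [0.4684, 0.2028, 0.0123]
eef_rot: [0.707, 0.707, 0.001, 0.0]
wrist_force: [-0.4, -0.1, 0.2]
gripper_width: 0.701
grasp_force: 0.0
```

jog_arm(
  plan=[0,0,0,0,0,0,0,0,0,0,0,0,0,0,0,0,0,0,0,0,0,0,0,0,0,0,0,0,0,0,0,0,0,0,0,0,0,0,0,0,0,0,0,0,0,0,0,0],
  fingers=0.025,
  squeeze=12,
)

```text
clock: 3.05
tcp_pos: [0.4679, 0.2027, 0.0118]
eef_rot: [0.707, 0.707, 0.0, -0.0]
wrist_force: [-0.8, -0.6, 5.6]
gripper_width: 0.411
grasp_force: 12.0
```

jog_arm(
  plan=[0,0,0.02,0,0,0,0,0,0.05,0,0,0,0,0,0.085,0,0,0,0.012,-0.018,0.09,0,0,0,0.035,-0.054,0.09,0,0,0,0.06,-0.092,0.09,0,0,0,0.085,-0.13,0.09,0,0,0,0.11,-0.168,0.09,0,0,0,0.135,-0.206,0.09,0,0,0,0.158,-0.242,0.09,0,0,0,0.17,-0.26,0.09,0,0,0,0.17,-0.26,0.09,0,0,0,0.17,-0.26,0.09,0,0,0,0.17,-0.26,0.09,0,0,0],
)

```text
clock: 4.45
tcp_pos: [0.6368, -0.0553, 0.101]
eef_rot: [0.706, 0.708, -0.0, -0.001]
wrist_force: [-0.5, 0.6, 0.6]
gripper_width: 0.41
grasp_force: 12.0
```

jog_arm(
  plan=[0,-0.001,-0.03,0,0,0,0.001,-0.002,-0.055,0,0,0,0.001,-0.002,-0.068,0,0,0,0.001,-0.002,-0.073,0,0,0,0.001,-0.002,-0.076,0,0,0,0.001,-0.002,-0.076,0,0,0,0.001,-0.002,-0.076,0,0,0],
)

```text
clock: 5.15
tcp_pos: [0.6395, -0.0594, 0.0265]
eef_rot: [0.707, 0.707, 0.001, 0.001]
wrist_force: [0.3, 0.2, -0.7]
gripper_width: 0.409
grasp_force: 12.0
```

jog_arm(
  plan=[-0.001,0.001,-0.001,0,0,0,-0.001,0.001,-0.002,0,0,0,-0.001,0.001,-0.002,0,0,0,-0.001,0.001,-0.002,0,0,0],
)

```text
clock: 5.55
tcp_pos: [0.638, -0.0583, 0.0239]
eef_rot: [0.707, 0.707, 0.0, 0.0]
wrist_force: [-0.8, 1.1, 2.8]
gripper_width: 0.412
grasp_force: 12.0
```

jog_arm(
  plan=[0,0,0,0,0,0,0,0,0,0,0,0,0,0,0,0,0,0,0,0,0,0,0,0,0,0,0.02,0,0,0,0,0,0.05,0,0,0,0,0,0.076,0,0,0,-0.02,0.015,0.076,0,0,0,-0.05,0.038,0.076,0,0,0,-0.085,0.064,0.076,0,0,0,-0.12,0.09,0.076,0,0,0,-0.15,0.113,0.076,0,0,0,-0.17,0.128,0.076,0,0,0,-0.177,0.134,0.076,0,0,0,-0.177,0.134,0.076,0,0,0,-0.177,0.134,0.076,0,0,0,-0.177,0.134,0.076,0,0,0],
  fingers=0.074,
)

```text
clock: 7.25
tcp_pos: [0.4624, 0.0744, 0.0995]
eef_rot: [0.708, 0.706, 0.0, 0.001]
wrist_force: [0.4, 0.7, 0.2]
gripper_width: 0.787
grasp_force: 0.0
```

Run:
```python
from rig import manip
import cv2
a=[manip.read_camera(n)["frame"] for n in("top","scene")]
cv2.imwrite("pics/s2.png",cv2.hconcat([cv2.resize(a[0][100:250,190:400],None,fx=2,fy=2),cv2.resize(a[1][130:350,100:380],(380,300))])[:,:,::-1])
```

```text
(no output)
```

View pics/s2.png

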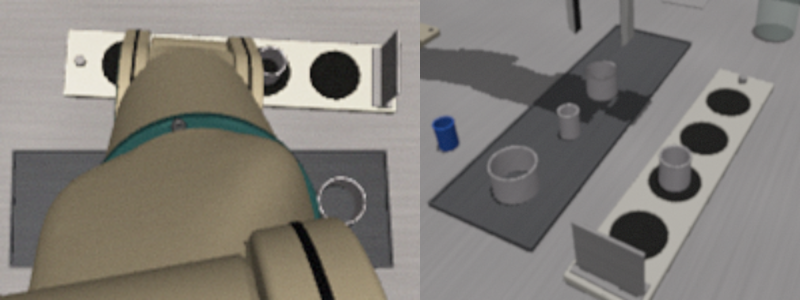

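The view shows the 38 mm cutter standing on the second pad from the plate (right panel, about (675,170)). Next is the 48 mm cutter.

jog_arm(
  plan=[-0.001,0.001,-0.04,0,0,0,-0.001,0.001,-0.07,0,0,0,-0.001,0.001,-0.084,0,0,0,-0.001,0.001,-0.088,0,0,0,-0.001,0.001,-0.088,0,0,0,-0.001,0.001,-0.088,0,0,0],
)

```text
clock: 7.95
tcp_pos: [0.4606, 0.0763, 0.0121]
eef_rot: [0.707, 0.707, 0.001, 0.0]
wrist_force: [0.0, 0.1, 0.9]
gripper_width: 0.79
grasp_force: 0.0
```

jog_arm(
  plan=[0,0,0,0,0,0,0,0,0,0,0,0,0,0,0,0,0,0,0,0,0,0,0,0,0,0,0,0,0,0,0,0,0,0,0,0,0,0,0,0,0,0,0,0,0,0,0,0],
  fingers=0.035,
)

```text
clock: 8.75
tcp_pos: [0.4601, 0.0767, 0.0118]
eef_rot: [0.707, 0.707, 0.0, 0.0]
wrist_force: [-0.2, 0.3, 5.7]
gripper_width: 0.513
grasp_force: 12.0
```

jog_arm(
  plan=[0,0,0.02,0,0,0,0,0,0.05,0,0,0,0,0,0.085,0,0,0,0.02,-0.005,0.09,0,0,0,0.05,-0.012,0.09,0,0,0,0.09,-0.022,0.09,0,0,0,0.13,-0.032,0.09,0,0,0,0.16,-0.038,0.09,0,0,0,0.1815,-0.043,0.09,0,0,0,0.1815,-0.043,0.09,0,0,0,0.1815,-0.043,0.09,0,0,0,0.1815,-0.043,0.09,0,0,0,0.1815,-0.043,0.06,0,0,0,0.1815,-0.043,0.035,0,0,0,0.1815,-0.043,0.02,0,0,0,0.1815,-0.043,0.015,0,0,0,0.1815,-0.043,0.014,0,0,0,0.1815,-0.043,0.014,0,0,0],
)

```text
clock: 10.55
tcp_pos: [0.6418, 0.0336, 0.0263]
eef_rot: [0.707, 0.707, 0.0, 0.0]
wrist_force: [0.0, 0.7, -1.9]
gripper_width: 0.516
grasp_force: 12.0
```

jog_arm(
  plan=[0,0,-0.001,0,0,0,0,0,-0.0025,0,0,0,0,0,-0.0025,0,0,0,0,0,-0.0025,0,0,0],
)

```text
clock: 10.95
tcp_pos: [0.6421, 0.0336, 0.0239]
eef_rot: [0.707, 0.707, 0.001, 0.001]
wrist_force: [-1.1, 0.7, 5.4]
gripper_width: 0.516
grasp_force: 12.0
```

jog_arm(
  plan=[0,0,0,0,0,0,0,0,0,0,0,0,0,0,0,0,0,0,0,0,0,0,0,0,0,0,0.02,0,0,0,0,0,0.05,0,0,0,0,0,0.076,0,0,0,-0.02,-0.007,0.076,0,0,0,-0.05,-0.018,0.076,0,0,0,-0.085,-0.031,0.076,0,0,0,-0.12,-0.044,0.076,0,0,0,-0.15,-0.055,0.076,0,0,0,-0.172,-0.063,0.076,0,0,0,-0.172,-0.063,0.076,0,0,0,-0.172,-0.063,0.076,0,0,0,-0.172,-0.063,0.076,0,0,0,-0.172,-0.063,0.076,0,0,0],
  fingers=0.072,
)

```text
clock: 12.65
tcp_pos: [0.4706, -0.029, 0.0989]
eef_rot: [0.707, 0.707, 0.0, 0.0]
wrist_force: [1.4, 0.3, -0.1]
gripper_width: 0.769
grasp_force: 0.0
```

jog_arm(
  plan=[-0.001,0,-0.04,0,0,0,-0.001,-0.001,-0.07,0,0,0,-0.001,-0.001,-0.084,0,0,0,-0.001,-0.001,-0.087,0,0,0,-0.001,-0.001,-0.087,0,0,0,-0.001,-0.001,-0.087,0,0,0],
  fingers=0.055,
)

```text
clock: 13.25
tcp_pos: [0.4692, -0.0304, 0.0126]
eef_rot: [0.707, 0.707, 0.0, 0.001]
wrist_force: [0.5, 0.2, -0.0]
gripper_width: 0.585
grasp_force: 0.0
```

jog_arm(
  plan=[0,0,0,0,0,0,0,0,0,0,0,0,0,0,0,0,0,0,0,0,0,0,0,0,0,0,0,0,0,0,0,0,0,0,0,0,0,0,0,0,0,0,0,0,0,0,0,0],
  fingers=0.015,
)

```text
clock: 14.05
tcp_pos: [0.4686, -0.0305, 0.0123]
eef_rot: [0.707, 0.707, 0.0, 0.0]
wrist_force: [0.1, -0.4, 5.3]
gripper_width: 0.295
grasp_force: 12.0
```

jog_arm(
  plan=[0,0,0.02,0,0,0,0,0,0.05,0,0,0,0,0,0.085,0,0,0,0.015,-0.011,0.09,0,0,0,0.04,-0.028,0.09,0,0,0,0.07,-0.05,0.09,0,0,0,0.1,-0.071,0.09,0,0,0,0.13,-0.092,0.09,0,0,0,0.155,-0.11,0.09,0,0,0,0.165,-0.117,0.09,0,0,0,0.165,-0.117,0.09,0,0,0,0.165,-0.117,0.09,0,0,0,0.165,-0.117,0.09,0,0,0,0.165,-0.117,0.06,0,0,0,0.165,-0.117,0.035,0,0,0,0.165,-0.117,0.02,0,0,0,0.165,-0.117,0.015,0,0,0,0.165,-0.117,0.014,0,0,0,0.165,-0.117,0.014,0,0,0],
)

```text
clock: 15.95
tcp_pos: [0.6339, -0.1476, 0.0268]
eef_rot: [0.707, 0.707, 0.0, 0.001]
wrist_force: [0.5, -0.3, -0.7]
gripper_width: 0.297
grasp_force: 12.0
```

jog_arm(
  plan=[0,0,-0.001,0,0,0,0,0,-0.0025,0,0,0,0,0,-0.0025,0,0,0,0,0,-0.0025,0,0,0],
)

```text
clock: 16.35
tcp_pos: [0.6341, -0.1476, 0.0244]
eef_rot: [0.707, 0.707, 0.001, 0.001]
wrist_force: [-0.1, 0.4, 4.6]
gripper_width: 0.296
grasp_force: 12.0
```

jog_arm(
  plan=[0,0,0,0,0,0,0,0,0,0,0,0,0,0,0,0,0,0,0,0,0,0,0,0,0,0,0.02,0,0,0,0,0,0.05,0,0,0,0,0,0.076,0,0,0,-0.02,0,0.076,0,0,0,-0.05,0.002,0.076,0,0,0,-0.085,0.003,0.076,0,0,0,-0.12,0.004,0.076,0,0,0,-0.15,0.004,0.076,0,0,0,-0.1695,0.004,0.076,0,0,0,-0.1695,0.004,0.076,0,0,0,-0.1695,0.004,0.076,0,0,0,-0.1695,0.004,0.076,0,0,0,-0.1695,0.004,0.076,0,0,0],
  fingers=0.084,
)

```text
clock: 18.05
tcp_pos: [0.4651, -0.1434, 0.0994]
eef_rot: [0.707, 0.707, 0.0, 0.0]
wrist_force: [0.8, 0.1, -0.1]
gripper_width: 0.896
grasp_force: 0.0
```

jog_arm(
  plan=[0,0,-0.04,0,0,0,0,0,-0.07,0,0,0,0,0,-0.084,0,0,0,0,0,-0.088,0,0,0,0,0,-0.088,0,0,0,0,0,-0.088,0,0,0],
)

```text
clock: 18.65
tcp_pos: [0.4646, -0.1437, 0.0121]
eef_rot: [0.707, 0.707, 0.0, 0.001]
wrist_force: [0.5, -0.2, -0.0]
gripper_width: 0.898
grasp_force: 0.0
```

jog_arm(
  plan=[0,0,0,0,0,0,0,0,0,0,0,0,0,0,0,0,0,0,0,0,0,0,0,0,0,0,0,0,0,0,0,0,0,0,0,0,0,0,0,0,0,0,0,0,0,0,0,0],
  fingers=0.045,
)

```text
clock: 19.45
tcp_pos: [0.4642, -0.1435, 0.0119]
eef_rot: [0.707, 0.707, 0.0, 0.0]
wrist_force: [0.5, 0.5, 5.0]
gripper_width: 0.616
grasp_force: 12.1
```

jog_arm(
  plan=[0,0,0.02,0,0,0,0,0,0.05,0,0,0,0,0,0.085,0,0,0,0.012,0.018,0.09,0,0,0,0.035,0.051,0.09,0,0,0,0.06,0.088,0.09,0,0,0,0.085,0.125,0.09,0,0,0,0.11,0.162,0.09,0,0,0,0.135,0.198,0.09,0,0,0,0.16,0.235,0.09,0,0,0,0.175,0.257,0.09,0,0,0,0.181,0.266,0.09,0,0,0,0.181,0.266,0.09,0,0,0,0.181,0.266,0.09,0,0,0,0.181,0.266,0.06,0,0,0,0.181,0.266,0.035,0,0,0,0.181,0.266,0.02,0,0,0,0.181,0.266,0.015,0,0,0,0.181,0.266,0.014,0,0,0,0.181,0.266,0.014,0,0,0],
)

```text
clock: 21.45
tcp_pos: [0.6455, 0.1221, 0.0264]
eef_rot: [0.707, 0.707, 0.001, 0.0]
wrist_force: [-0.6, 0.9, -1.2]
gripper_width: 0.613
grasp_force: 12.1
```

jog_arm(
  plan=[0,0,-0.001,0,0,0,0,0,-0.0025,0,0,0,0,0,-0.0025,0,0,0,0,0,-0.0025,0,0,0],
)

```text
clock: 21.85
tcp_pos: [0.6455, 0.1227, 0.0239]
eef_rot: [0.707, 0.707, 0.001, 0.0]
wrist_force: [0.2, 0.7, 5.5]
gripper_width: 0.611
grasp_force: 12.1
```

Now I'll release, lift and move clear so the top camera can see the row.

jog_arm(
  plan=[0,0,0,0,0,0,0,0,0,0,0,0,0,0,0,0,0,0,0,0,0,0,0,0,0,0,0.02,0,0,0,0,0,0.05,0,0,0,0,0,0.09,0,0,0,-0.03,0.01,0.12,0,0,0,-0.07,0.04,0.14,0,0,0,-0.11,0.08,0.15,0,0,0,-0.15,0.12,0.15,0,0,0,-0.19,0.16,0.15,0,0,0,-0.22,0.2,0.15,0,0,0,-0.24,0.23,0.15,0,0,0,-0.25,0.25,0.15,0,0,0,-0.25,0.25,0.15,0,0,0,-0.25,0.25,0.15,0,0,0],
  fingers=0.084,
)

```text
clock: 23.55
tcp_pos: [0.3944, 0.3728, 0.1729]
eef_rot: [0.706, 0.708, -0.0, 0.0]
wrist_force: [0.6, 0.2, 0.1]
gripper_width: 0.895
grasp_force: 0.0
```

Run:
```python
from rig import manip
from h import *
d={n:manip.read_camera(n) for n in("top","scene")};T=d["top"]
a=[d[n]["frame"] for n in d]
cv2.imwrite("pics/f.png",cv2.hconcat([cv2.resize(a[0][90:240,190:400],None,fx=2,fy=2),cv2.resize(a[1][90:350,130:430],(380,300))])[:,:,::-1])
g=cv2.cvtColor(T["frame"],cv2.COLOR_RGB2GRAY)
pads=[(.6451,.1227),(.641,.0327),(.6376,-.0572),(.6337,-.1469)]
for D,p in zip((58,48,38,28),pads):
    q=T["K"]@(T["R"]@[*p,.056]+T["t"]);u,v=np.round(q[:2]/q[2]).astype(int)
    ys,xs=np.where(g[v-14:v+15,u-14:u+15]>75)
    P=np.array([onplane(T,x+u-14,y+v-14,.056)[:2] for x,y in zip(xs,ys)])-p
    n=np.hypot(*P.T);P=P[n<D/2000+.006]
    c,r=cv2.minEnclosingCircle((P*1000).astype(np.float32));print(D,"offset mm",np.round(c,1),"r",round(r,1))
```

```text
58 offset mm [0.1 0.1] r 34.8
48 offset mm [ 0.5 -0.1] r 29.7
38 offset mm [-0.  -0.1] r 24.9
28 offset mm [-0.3 -0. ] r 19.8
```

View pics/f.png

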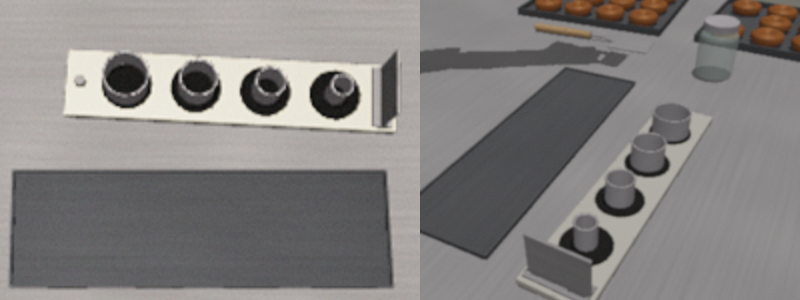

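All four cutters stand in the right order: 58, 48, 38, 28 towards the plate. The circle radii just hit my cutoff, so those offsets prove nothing. I'll check the rim centres with the ellipse fit instead.

Run:
```python
from rig import manip
from h import *
T=manip.read_camera("top")
g=cv2.resize(cv2.cvtColor(T["frame"],cv2.COLOR_RGB2GRAY),None,fx=4,fy=4,interpolation=cv2.INTER_CUBIC)
th=cv2.morphologyEx(g,cv2.MORPH_TOPHAT,cv2.getStructuringElement(2,(17,17)))
for D,c,p in zip((58,48,38,28),[(126,76),(199,79),(271,83),(343,85)],[(.6451,.1227),(.641,.0327),(.6376,-.0572),(.6337,-.1469)]):
    c4=(np.array(c)/2+[190,90])*4+1.5;R=D*.42/2*4
    ys,xs=np.where(th>25);q=np.c_[xs,ys];n=np.hypot(*(q-c4).T)/R;q=q[(n<1.2)&(n>.65)]
    e=cv2.fitEllipse(q.astype(np.float32));X=onplane(T,*((np.array(e[0])-1.5)/4),.056)
    print(D,"diam px",np.round(np.array(e[1])/4,1),"expected",round(D*.4,1),"offset mm",((X[:2]-p)*1000).round(1))
```

```text
58 diam px [22.8 23.5] expected 23.2 offset mm [1.8 0.4]
48 diam px [18.8 19.3] expected 19.2 offset mm [ 1.9 -0.9]
38 diam px [14.7 15. ] expected 15.2 offset mm [ 0.2 -1. ]
28 diam px [10.1 11. ] expected 11.2 offset mm [-0.8  0.5]
```

All four rims sit within about 2 mm of their pad centres, so I'm handing the job in.

```bash
python3 -c "
from rig import manip
print(manip.sign_off())"
```

```text
the job is handed in; nothing more can be done
None
```

I handed the job in with all four cutters upright on their pads, 28, 38, 48 and 58 mm in order from the end plate; my last check put each within about 2 mm of centre, the jar was not approached, and no verdict was returned.

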